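Clear two cream jars jammed at a merge

ROBOT

A 6-joint arm with a two-finger parallel gripper is mounted at the origin on the work surface. World frame = base frame: x ahead of the robot, y to its left, z up, the work surface at z = 0. Lengths are in m, angles in rad, forces in N, time in s.
With the tool pointing down it reaches from about 0.275 to 0.725 m from the base axis. Payload 15.9 kg.
Tool frame: the origin (TCP) lies on the centre line of the jaws, within the pads' length; the fingertips stand 22 mm ahead of it and the grasp point (between the pads) lies 3 mm ahead of it; x points along the fingers, y is the direction in which the jaws open and shut, and the axes are right-handed (so a half turn about x gives the same grasp; the last joint's range is limited). The gripper opens to 85 mm and grips with 20 to 120 N. Pads are 22 mm wide; open, the fingers measure 114 mm over their backs; the gripper's body (76 mm by 85 mm) begins 54 mm behind the grasp point. The pads swing forward as they close: fully open they stand 13 mm farther back than shut.
Start: joints at [1.207, 0.213, -0.034, 1.323, 0, 1.571], TCP at [0.178, 0.467, 0.253] pointing down, gripper open.
Joint ranges: [-2.98, 2.98], [-0.74, 1.72], [-1.14, 1.35], [-2.1, 2.04], [-1.57, 1.44], [-3.14, 3.14]. Speed limits (rad/s): [1.89, 1.89, 2.39, 2.57, 3.14, 3.14].

INTERFACE

Orientations are given as a rotation vector (axis times angle).
In Python, from plant import telemetry, vision, ticket gives the robot as it stands.
- The arm moves only by the tool jog_arm, never from a script. Its argument "commands" is a list that holds one entry, the list of rows, each a list of 6 numbers: the shift along the tool's x, y, z in m, then the turn, a rotation vector about the tool's x, y, z in rad. In form: [[[x, y, z, rx, ry, rz], ...]]. A call has 1 to 12 rows; each row is the pose to reach, as a shift and turn from the pose commanded when the call began, along the tool's axes at that moment; what a row does not reach only later rows make up. A row lasts 1/12 s, in which the tool goes at most 41.7 mm and 7.16 degrees, less where a joint would pass 70% of its speed; a pose out of reach is approached as far as the arm can. A call with a gripper value outside its range is refused whole. "gripper" is the finger opening in m, from 0 to 0.0854, set as the call begins (left out, the last holds). The fingers move at their own pace and stop on an object; "force" is the grip in N (left out, the last holds). Time passes only in rows, so rows that repeat a pose let the fingers close. It gives the time, the measured TCP pose, the force and the opening at its end, in the units of the state.
- telemetry.sense(): the state, without advancing time (a new reading comes with each control period).
- vision.snapshot(name): name is "side" or "top" or "wrist"; returns a dict with "img" (480x640x3 uint8, blue, green, red), "fx", "fy", "cx", "cy" (pixels), "R" (3x3) and "t" (3): a world point X has camera coordinates R X + t. Camera axes: x right, y down, z forward; pixel columns grow to the right and rows downward; lengths in m; the calibration is good to about 2 mm. A picture is of the moment at which its call begins. There is no depth.
- ticket.sign_off(): hands the job in, once; it reports no verdict.
The state is a dict: "time": time; "qpos": joint angles; "qvel": joint speeds; "joint_efforts": joint torques, N m; "tcp_pos": TCP position; "eef_rot": TCP orientation; "force": force on the tool from outside, world axes, zero at the start; "ft_torque": the same for the moment, N m; "opening": finger opening in m.
Only numpy, scipy, OpenCV 4.12 (cv2) and the standard library are available. Lean on these libraries where they do the work, as an engineer would, in place of code of your own. Each camera call takes 0.05 s, during which the arm holds its last target.

TASK

Two cream jars have jammed side by side where the two feed channels narrow into one exit lane. Nudge the orange-lidded jar back against its spring and keep it back until the black-lidded jar has been fed into the lane's mouth; then let the orange-lidded jar follow into the mouth, and slide the black-lidded one on down the lane until the red spring stop gives about 5 mm (it must not go down to its hard end), leaving it standing against the stop. Be gentle: slide the jars upright, never lift or tip them, never press on one with more than 25 N, and leave everything else on the table where it is.

Things in the scene. Friction and masses are not known exactly. Their poses are not given: they have to be found in the camera images.
- merge: Two-into-one jar guide fixed to the table: 6 mm plate, white walls, tops 32 mm above the table. Origin on the table top, midway between the two jammed jars; x along the exit lane, the way jars travel; y left of that; z up. Two feed channels, open to each other, centred at y = +/-25.5 mm, outer walls at +/-51.5 mm, x = -125 to 8 mm, then 40-degree walls from x = 8 to 35 mm lead into the lane.
- mouth (a point): Start of the straight exit lane on its centre line, on the plate (6 mm above the table), at x = 35 mm, y = 0 of the fixture; axes as the fixture's. The lane is 58 mm wide (y = +/-29 mm), open on top, and runs to x = 262 mm. In it a grey block carrying a red spring stop is clamped, at a different place each time.
- follower_left (a joint): How far the left (+y) blue follower pad is driven back (-x of the fixture), m: about 0 when jammed, hard ends at 0.075 and -0.0375. Pad at y = +18 to +38 mm, front face at x = -25.5 mm at 0. Spring towards +x: 6.4 N at 0, 0.04 N per mm more going back, damped 14 N s/m. At its forward end the jar it fed stands at about x = 30 mm, y = 0, in the lane's mouth, or a little beyond.
- follower_right (a joint): How far the right (-y) blue follower pad is driven back (-x of the fixture), m: about 0 when jammed, hard ends at 0.075 and -0.0375. Pad at y = -18 to -38 mm, front face at x = -25.5 mm at 0. Spring towards +x: 6.4 N at 0, 0.04 N per mm more going back, damped 14 N s/m. At its forward end the jar it fed stands at about x = 30 mm, y = 0, in the lane's mouth, or a little beyond.
- orange_jar_center (a point): Centre (half-way up) of the orange-lidded jar, the blocking piece: upright cylinder 50 mm across, 48 mm tall, 0.14 to 0.28 kg, centre 30 mm above the table. Jammed at x = 0, y = +25.5 or -25.5 mm of the fixture (side varies) against the black-lidded jar. Slides easily. Driven back about 20 mm or more, with the fingers clear too, it lets the other jar through.
- black_jar_center (a point): Centre (half-way up) of the black-lidded cream jar, same size and shape with a black lid, jammed beside the orange-lidded one in the other channel.
- stop (a joint): How far the red spring stop in the lane is pressed in (+x of the fixture), m: 0 free, hard end 0.014. 1.2 N friction plus 0.7 N per mm, damped 60 N s/m; it stays about 1.5 mm pressed when a jar is left against it. Its free face lies between x = 160 and 200 mm of the fixture, not measured: find it by feel or by eye. Pad 40 mm wide, 26 mm tall.
- tub: bystander: amber tub with white lid, 68 mm wide, 75 mm tall, origin under its middle; leave alone
- serum: bystander: amber bottle with black cap, 38 mm wide, 110 mm tall, origin under its middle; leave alone
- spray: bystander: red bottle with white cap, 40 mm wide, 130 mm tall, origin under its middle; leave alone
- lipstick: bystander: black lipstick tube standing up, 22 mm wide, 70 mm tall, origin under its middle; leave alone
- carton: bystander: white carton 65 x 65 x 60 mm, origin under its middle; leave alone
- brush: bystander: 160 mm brush lying on the table, origin under its middle; leave alone
- spare_jar: bystander: a spare orange-lidded jar, same size as the jammed ones, standing on the table away from the fixture, origin under its middle; leave alone
- orange_jar: The orange-lidded jar itself, origin under its middle (see its centre point)
- black_jar: The black-lidded jar itself, origin under its middle (see its centre point)
Not all that is in view belongs to the job. What is shaped like the orange_jar but turquoise is not meant. What is shaped like the black_jar but turquoise is not meant.

How it is judged:
On the way, in this order (a step that is already met when the one before it is completed fails the run):
1. the orange-lidded jar is nudged back at least 10 mm while the black-lidded jar is not yet in the lane's mouth (x of orange_jar_center in the frame of merge below -0.01 m and x of black_jar_center in the frame of merge below 0.022 m), for 0.05 s.
2. the black-lidded jar has come into the lane's mouth (x over 24 mm) while the orange-lidded jar is still behind it, short of x = 10 mm (x of black_jar_center in the frame of merge above 0.024 m and x of orange_jar_center in the frame of merge below 0.01 m), for 0.1 s.
3. the black-lidded jar is pressed on the red stop until it gives more than 2.5 mm (value of joint stop above 0.0025 m and x of black_jar_center in the frame of merge above 0.13 m), for 0.2 s.
At the end, for the whole second after the job is handed in: Both jars upright (within 0.1 rad), at rest and within 10 mm of the lane's centre line: the black-lidded one beyond x = 130 mm against the stop, still pressed in over 0.5 mm; the orange-lidded one behind it, its centre between x = 22 mm (lane's mouth) and 140 mm (x of black_jar_center in the frame of merge above 0.13 m and value of joint stop above 0.0005 m and x of orange_jar_center in the frame of merge between 0.022 and 0.14 m and y of orange_jar_center in the frame of merge between -0.01 and 0.01 m and y of black_jar_center in the frame of merge between -0.01 and 0.01 m and z of each of orange_jar_center, black_jar_center in the frame of merge below 0.036 m and angle between each of orange_jar_center, black_jar_center's own z axis and vertical below 0.1 rad and linear speed of each of orange_jar, black_jar below 0.02 m/s); the robot touches nothing.
It fails at once if the robot presses on a jar with more than 25 N (contact force between any of the fingers, the arm and orange_jar above 25 N or contact force between any of the fingers, the arm and black_jar above 25 N).
It fails at once if the stop is driven to its hard end (pressed over 13 mm) (value of joint stop above 0.013 m).
It fails at once if a jar is lifted more than 10 mm or tipped over 0.4 rad (height (world z) of any of orange_jar_center, black_jar_center above 0.04 m or angle between any of orange_jar_center, black_jar_center's own z axis and vertical above 0.4 rad).
It fails at once if a bystander is moved more than 15 mm (distance of any of tub, serum, spray, lipstick, carton, brush, spare_jar from where it was at the start of the episode above 0.015 m).
It also fails if it takes over 53 s, if anything falls off the work surface, if the arm or the gripper's body presses on something with over 40 N, if the wrist force passes 120 N, or if a joint passes its speed limit or range.

## Working session

There is one attempt and no reset: what is moved stays moved. The work goes in short steps, Python scripts to look and compute and a tool call to move; the robot and the scene stay as the last step left them, time stands still between calls to the robot, and variables do not carry over. Pictures are saved under pics/ and viewed, and the job is handed in when it is done.

Besides the shell and the picture viewer there is one more tool, called after ">>>" by a JSON object that holds its "name" and its "arguments". jog_arm: Moves the arm, as the interface text tells. Its arguments: {"type":"object","properties":{"commands":{"type":"array","items":{"type":"array","items":{"type":"array","items":{"type":"number"}}}},"gripper":{"type":"number"},"force":{"type":"number"}},"required":["commands"]}

```bash
ls; mkdir -p pics; python3 - <<'E'
from plant import telemetry, vision, ticket
import cv2
print(telemetry.sense())
for n in ("top","side"):
    s=vision.snapshot(n); cv2.imwrite(f"pics/{n}0.png",s["img"]); print(n,s["fx"],s["fy"],s["cx"],s["cy"],s["R"],s["t"])
E
```

```text
pics
{'time': 0.0, 'qpos': array([ 1.20699871e+00,  2.13381742e-01, -3.50870450e-02,  1.32348088e+00,
        1.52056955e-05,  1.57081900e+00]), 'qvel': array([-2.18040698e-04,  1.70074329e-04, -6.56912041e-04, -6.20656909e-04,
       -3.93555931e-04, -9.16469413e-05]), 'joint_efforts': array([-1.19806209e-03, -6.86170506e+01,  4.87113154e+01,  1.80477637e-02,
       -6.25602729e-05, -1.59598977e-05]), 'tcp_pos': array([0.1777944 , 0.46697736, 0.25279227]), 'eef_rot': array([ 0.28457461,  1.55210517, -0.28636018]), 'force': array([-0.22672908, -0.25943731, -0.15946033]), 'ft_torque': array([-0.01949387,  0.00074375,  0.02781786]), 'opening': 0.08561419121676342}
top 550.3661560926346 550.3661560926346 315.2651653982738 236.70119130251467 [[ 0.01492896 -0.99979546  0.01364433]
 [-0.996815   -0.01595081 -0.07813727]
 [ 0.07833892 -0.01243437 -0.99684924]] [0.01540924 0.54572972 1.53233912]
side 554.3735052479059 554.3735052479059 314.1696300100182 238.3738416307432 [[-9.66819929e-01 -2.55457128e-01 -9.38010166e-04]
 [-1.89966458e-01  7.21404902e-01 -6.65948731e-01]
 [ 1.70798035e-01 -6.43674314e-01 -7.45996922e-01]] [0.55124379 0.10425537 1.2731611 ]
```

View pics/top0.png

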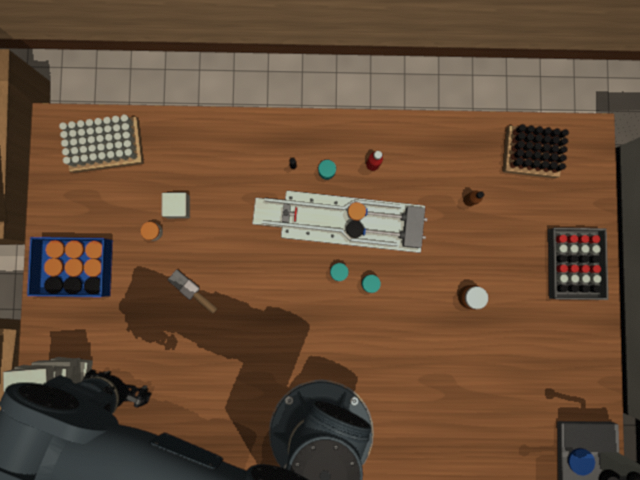

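View pics/side0.png

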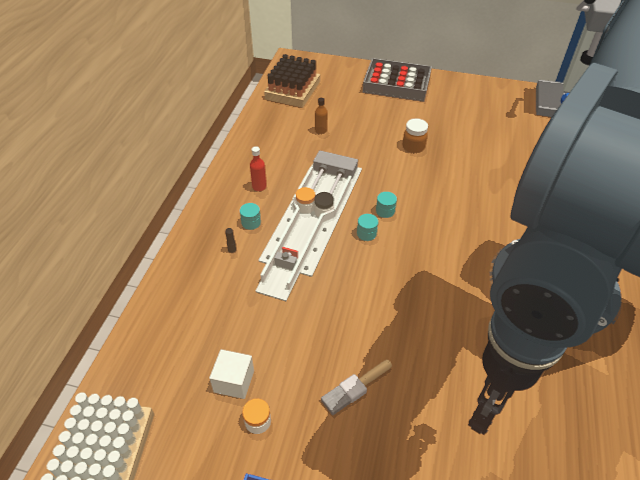

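The top view shows the exit lane running left in the image (world +y). The orange lid is at about (357,211) and the black lid at (355,229). The red stop is near (295,213), and turquoise decoys stand nearby. Next I'll measure them.

```bash
cat > h.py <<'E'
import numpy as np, cv2
from plant import telemetry, vision
def ray(s,u,v,z):
    R=np.array(s["R"]);t=np.array(s["t"]);c=-R.T@t
    d=R.T@np.array([(u-s["cx"])/s["fx"],(v-s["cy"])/s["fy"],1.0])
    return c+d*(z-c[2])/d[2]
def proj(s,X):
    p=np.array(s["R"])@np.array(X)+np.array(s["t"]); return np.array([s["fx"]*p[0]/p[2]+s["cx"],s["fy"]*p[1]/p[2]+s["cy"]])
def blobs(s,name,box,amin=20):
    hsv=cv2.cvtColor(s["img"],cv2.COLOR_BGR2HSV)
    r={'orange':((8,150,150),(18,255,255)),'black':((0,0,0),(180,255,60)),'red':((0,150,90),(6,255,255)),'white':((0,0,150),(180,60,255)),'blue':((100,120,60),(130,255,255))}[name]
    m=cv2.inRange(hsv,r[0],r[1]); k=np.zeros_like(m);x0,y0,x1,y1=box;k[y0:y1,x0:x1]=m[y0:y1,x0:x1]
    n,l,st,c=cv2.connectedComponentsWithStats(k)
    return [(st[i].tolist(),c[i]) for i in range(1,n) if st[i][4]>=amin]
E
python3 - <<'E'
from h import *
for n,b in(("top",(240,180,440,260)),("side",(250,145,370,305))):
    s=vision.snapshot(n)
    for c,z in(('orange',.054),('black',.054),('red',.03)):
        for st,p in blobs(s,c,b,10): print(n,c,st,p.round(1),ray(s,*p,z).round(4))
    x0,y0,x1,y1=b
    im=s["img"][y0:y1,x0:x1]; k=4 if n=="top" else 3.5
    cv2.imwrite(f"pics/{n}z.png",cv2.resize(im,None,fx=k,fy=k,interpolation=cv2.INTER_CUBIC))
E
```

```text
top orange [349, 203, 16, 17, 215] [356.5 210.7] [ 0.617  -0.0891  0.054 ]
top black [402, 208, 5, 8, 16] [404.6 212.6] [ 0.6139 -0.2231  0.054 ]
top black [400, 218, 6, 16, 29] [403.3 226. ] [ 0.5766 -0.2195  0.054 ]
top black [346, 220, 18, 18, 234] [354.3 228.5] [ 0.5674 -0.0836  0.054 ]
top black [400, 236, 4, 10, 15] [402.3 239.7] [ 0.5385 -0.2167  0.054 ]
top red [295, 208, 2, 12, 12] [295.2 213.5] [0.6093 0.0813 0.03  ]
side orange [250, 148, 4, 15, 19] [250.8 155.2] [ 0.7983 -0.1953  0.054 ]
side orange [264, 162, 3, 28, 28] [265.2 175.5] [ 0.7353 -0.1275  0.054 ]
side orange [250, 169, 2, 13, 13] [250.3 175. ] [ 0.7735 -0.1195  0.054 ]
side orange [295, 187, 21, 17, 247] [305.  195.1] [ 0.6158 -0.0832  0.054 ]
side red [250, 156, 16, 35, 441] [257.6 173.6] [ 0.7673 -0.1547  0.03  ]
side red [282, 247, 15, 6, 28] [289.1 249.2] [0.6101 0.0793 0.03  ]
```

View pics/topz.png

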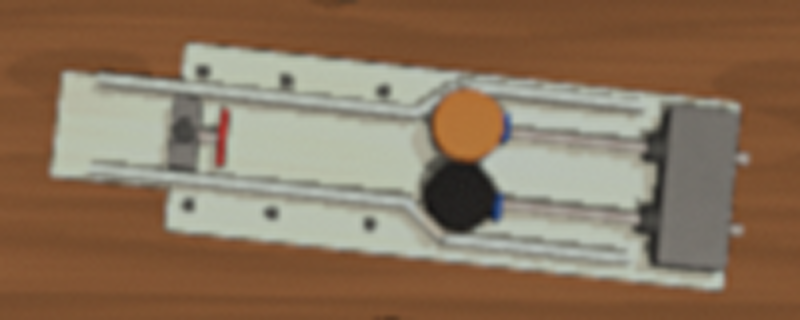

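View pics/sidez.png

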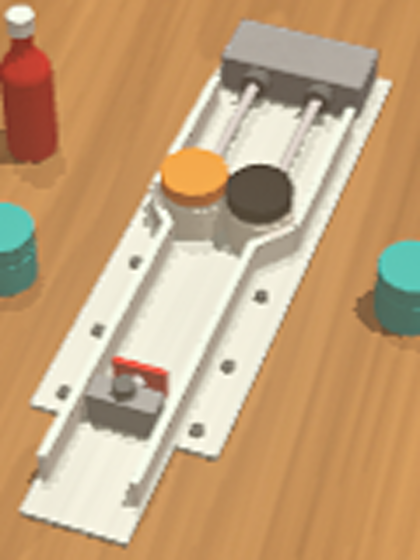

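The jar lids are 50 mm apart at their known height, as they should be. Now the fixture axis and the tool axes.

```bash
python3 - <<'E'
from h import *
from scipy.spatial.transform import Rotation as Ro
s=vision.snapshot("top")
hsv=cv2.cvtColor(s["img"],cv2.COLOR_BGR2HSV)
m=cv2.inRange(hsv,(15,0,120),(90,70,255)); k=np.zeros_like(m);k[185:256,245:430]=m[185:256,245:430]
k=cv2.morphologyEx(k,cv2.MORPH_CLOSE,np.ones((7,7)))
c=max(cv2.findContours(k,0,1)[0],key=cv2.contourArea)
r=cv2.minAreaRect(c);print(r)
# upper and lower plate edges by column
def edge(cols,top,z):
    P=[]
    for u in cols:
        v=np.nonzero(k[:,u])[0]; P.append(ray(s,u,(v[0]-.5 if top else v[-1]+.5),z)[:2])
    P=np.array(P); a=np.polyfit(P[:,1],P[:,0],1); return a,P.mean(0)
for nm,cols,top in(("far",range(290,400),1),("near",range(285,400),0)):
    a,c0=edge(cols,top,.006); print(nm,a,c0)
q=telemetry.sense();R=Ro.from_rotvec(q["eef_rot"]).as_matrix();print(R.round(3),q["time"])
E
```

```text
((337.81951904296875, 219.669677734375), (170.14378356933594, 47.64133071899414), 6.170175075531006)
far [0.09271089 0.66923087] [ 0.66380566 -0.05851752]
near [0.09141192 0.53180111] [ 0.52696861 -0.05286508]
[[-0.     0.356  0.935]
 [-0.     0.935 -0.356]
 [-1.    -0.     0.   ]] 0.25
```

```bash
cat >> h.py <<'E'
from scipy.spatial.transform import Rotation as Ro
O=np.array([0.5923,-0.0864]);EX=np.array([.0917,.9958]);EY=np.array([-.9958,.0917])
def w(fx,fy): return O+EX*fx+EY*fy
def f(p): d=np.array(p[:2])-O; return np.array([d@EX,d@EY,p[2]])
def shift(fx,fy,z):
    q=telemetry.sense();R=Ro.from_rotvec(q["eef_rot"]).as_matrix()
    return (R.T@(np.append(w(fx,fy),z)-q["tcp_pos"])).round(4), np.degrees(np.arctan2(R[1,1],R[0,1])).round(2)
E
python3 -c "
from h import *
print(shift(.07,-.03,.25))"
```

```text
(array([ 0.0032, -0.2944,  0.5944]), np.float64(69.16))
```

>>> {"name": "jog_arm", "arguments": {"commands": [[[0, -0.017, 0.034, 0.075, 0, 0], [0, -0.034, 0.069, 0.15, 0, 0], [0, -0.051, 0.105, 0.225, 0, 0], [0, -0.069, 0.139, 0.3, 0, 0], [0, -0.087, 0.174, 0.38, 0, 0], [0, -0.104, 0.21, 0.46, 0, 0], [0, -0.121, 0.245, 0.54, 0, 0], [0, -0.139, 0.28, 0.62, 0, 0], [0, -0.156, 0.315, 0.69, 0, 0], [0, -0.173, 0.35, 0.77, 0, 0], [0, -0.19, 0.385, 0.85, 0, 0], [0, -0.208, 0.42, 0.92, 0, 0]]], "gripper": 0, "force": 20}}

```text
time: 1.25
tcp_pos: [0.4974, 0.1217, 0.2533]
eef_rot: [0.999, 1.33, -0.998]
force: [-0.2, 1.4, 0.4]
opening: 0.0
```

```bash
python3 -c "
from h import *
print(shift(.07,-.03,.25),f(telemetry.sense()['tcp_pos']))"
```

```text
(array([0.0033, 0.0866, 0.1721]), np.float64(16.2)) [0.19849626 0.11355841 0.25333215]
```

>>> {"name": "jog_arm", "arguments": {"commands": [[[0, 0.015, 0.03, 0.07, 0, 0], [0, 0.032, 0.063, 0.14, 0, 0], [0, 0.048, 0.095, 0.21, 0, 0], [0, 0.064, 0.127, 0.28, 0, 0], [0, 0.077, 0.152, 0.33, 0, 0], [0.003, 0.086, 0.172, 0.375, 0, 0], [0.003, 0.086, 0.172, 0.375, 0, 0], [0.003, 0.086, 0.172, 0.375, 0, 0]]]}}

```text
time: 1.92
tcp_pos: [0.6278, -0.0181, 0.2494]
eef_rot: [1.274, 1.167, -1.276]
force: [-0.7, 0.7, -0.2]
opening: -0.0004
```

```bash
python3 - <<'E'
from h import *
print(shift(.07,-.03,.25),f(telemetry.sense()['tcp_pos']))
s=vision.snapshot("wrist");cv2.imwrite("pics/wrist1.png",s["img"])
print(proj(s,[*w(0,-.0255),.054]),proj(s,[*w(0,.0255),.054]),proj(s,[*w(.035,0),.006]),-np.array(s["R"]).T@s["t"])
E
```

```text
(array([-0.0006,  0.0009,  0.0013]), np.float64(-5.12)) [ 0.07128815 -0.02907859  0.2493552 ]
[312.77108254 284.16490646] [261.62552374 284.0372995 ] [289.9590916  236.08179273] [0.63485358 0.06070338 0.3692448 ]
```

View pics/wrist1.png

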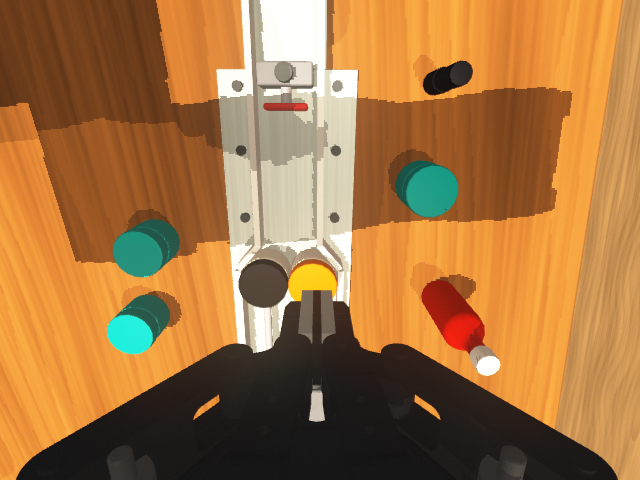

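The wrist view confirms the fixture pose: the lids are at (313,281) and (263,283), against a prediction of (313,284) and (262,284). The closed fingertips look slim. I'll lower the closed fingers in front of the orange jar, with the tips just above wall height.

```bash
python3 - <<'E'
from h import *
print(shift(.046,-.026,.059))
print(shift(-.022,-.026,.059))
s=vision.snapshot("wrist")
for st,p in blobs(s,'red',(250,90,320,120),10): print(st,p,f(ray(s,*p,.030)),f(ray(s,p[0],st[1],.03)),f(ray(s,p[0],st[1]+st[3],.032)))
t=vision.snapshot("top"); print("spray cap",f(ray(t,377,156,.13)))
E
```

```text
(array([ 0.1908, -0.0026,  0.0261]), np.float64(-5.04))
(array([ 0.1908, -0.0028,  0.0941]), np.float64(-5.04))
[264, 104, 44, 7, 300] [285.63333333 106.98      ] [ 1.67134665e-01 -5.28392312e-05  3.00000000e-02] [ 1.69678972e-01 -1.13147660e-04  3.00000000e-02] [ 1.63608294e-01 -1.37613943e-04  3.20000000e-02]
spray cap [-0.03424217 -0.16628858  0.13      ]
```

>>> {"name": "jog_arm", "arguments": {"commands": [[[0.03, -0.002, 0.02, 0, 0, 0], [0.065, -0.003, 0.025, 0, 0, 0], [0.1, -0.003, 0.025, 0, 0, 0], [0.13, -0.003, 0.025, 0, 0, 0], [0.155, -0.003, 0.025, 0, 0, 0], [0.175, -0.003, 0.025, 0, 0, 0], [0.187, -0.003, 0.025, 0, 0, 0], [0.19, -0.003, 0.025, 0, 0, 0], [0.19, -0.003, 0.025, 0, 0, 0], [0.19, -0.003, 0.025, 0, 0, 0]]]}}

```text
time: 2.9
tcp_pos: [0.6227, -0.0414, 0.0615]
eef_rot: [1.274, 1.166, -1.272]
force: [0.8, 0.5, 0.1]
opening: 0.0001
```

```bash
python3 - <<'E'
from h import *
q=telemetry.sense();print(shift(-.024,-.026,.059),f(q['tcp_pos']),q['force'])
s=vision.snapshot("side");im=s["img"][145:305,230:390];cv2.imwrite("pics/side2.png",cv2.resize(im,None,fx=3.5,fy=3.5))
s=vision.snapshot("wrist");cv2.imwrite("pics/wrist2.png",s["img"])
E
```

```text
(array([ 0.0025, -0.0005,  0.0716]), np.float64(-5.0)) [ 0.04759661 -0.02618836  0.0614792 ] [0.83908079 0.49593512 0.07213254]
```

View pics/side2.png

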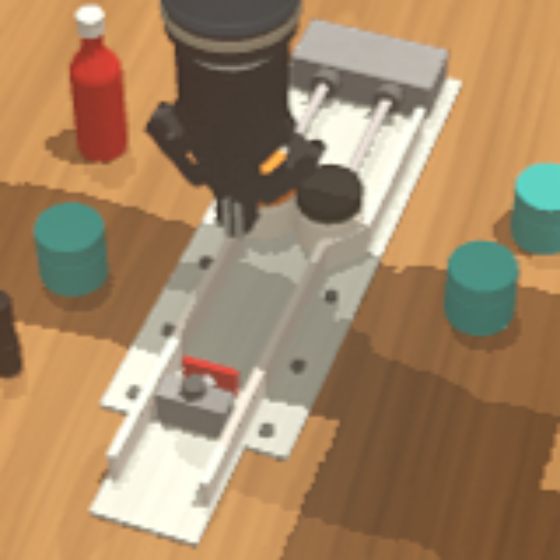

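View pics/wrist2.png

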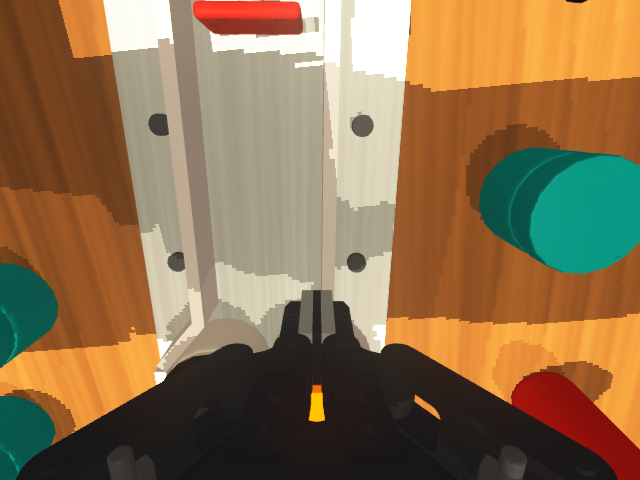

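>>> {"name": "jog_arm", "arguments": {"commands": [[[0.002, 0, 0.004, 0, 0, 0], [0.0025, 0, 0.007, 0, 0, 0], [0.0025, 0, 0.009, 0, 0, 0], [0.0025, 0, 0.011, 0, 0, 0], [0.0025, 0, 0.013, 0, 0, 0], [0.0025, 0, 0.015, 0, 0, 0], [0.0025, 0, 0.017, 0, 0, 0], [0.0025, 0, 0.019, 0, 0, 0], [0.0025, 0, 0.021, 0, 0, 0]]]}}

```text
time: 3.75
tcp_pos: [0.6212, -0.062, 0.0582]
eef_rot: [1.275, 1.167, -1.271]
force: [2.5, 8.7, 1.7]
opening: 0.0004
```

```bash
python3 - <<'E'
from h import *
q=telemetry.sense();print(f(q['tcp_pos']),q['force'], q['force'][:2]@EX)
s=vision.snapshot("side");im=s["img"][145:305,230:390];cv2.imwrite("pics/side3.png",cv2.resize(im,None,fx=3.5,fy=3.5))
E
```

```text
[ 0.02693579 -0.026507    0.05817033] [2.47039507 8.66477107 1.70186529] 8.854914256329334
```

View pics/side3.png

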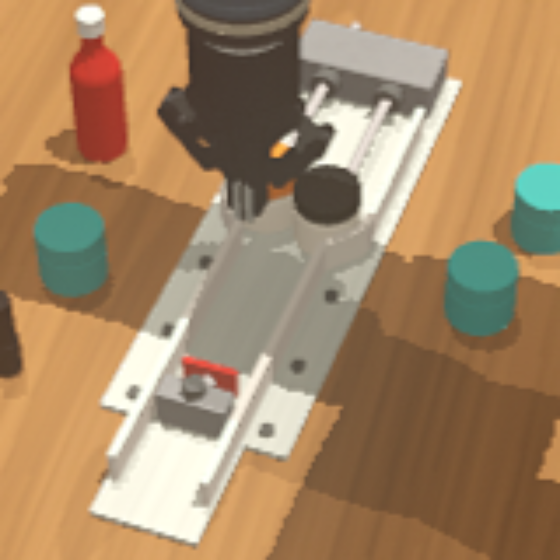

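Contact force is 8.8 N, which fits spring plus friction. The orange jar is back about 9 mm, and I'll keep going.

>>> {"name": "jog_arm", "arguments": {"commands": [[[0, 0, 0.003, 0, 0, 0], [0, 0, 0.006, 0, 0, 0], [0, 0, 0.01, 0, 0, 0], [0, 0, 0.014, 0, 0, 0], [0, 0, 0.019, 0, 0, 0], [0, 0, 0.024, 0, 0, 0], [0, 0, 0.029, 0, 0, 0], [0, 0, 0.034, 0, 0, 0], [0, 0, 0.038, 0, 0, 0], [0, 0, 0.04, 0, 0, 0], [0, 0, 0.04, 0, 0, 0], [0, 0, 0.04, 0, 0, 0]]]}}

```text
time: 4.8
tcp_pos: [0.6173, -0.102, 0.058]
eef_rot: [1.275, 1.167, -1.272]
force: [0.1, 8.3, 2.0]
opening: 0.0001
```

```bash
python3 - <<'E'
from h import *
q=telemetry.sense();print(f(q['tcp_pos']),q['force'], q['force'][:2]@EX)
s=vision.snapshot("side");im=s["img"][145:305,230:390];cv2.imwrite("pics/side4.png",cv2.resize(im,None,fx=3.5,fy=3.5))
s=vision.snapshot("top");im=s["img"][180:260,240:440];cv2.imwrite("pics/top4.png",cv2.resize(im,None,fx=4,fy=4))
E
```

```text
[-0.01321261 -0.02628538  0.05802089] [0.13356919 8.25957197 2.00632901] 8.237130062157878
```

View pics/side4.png

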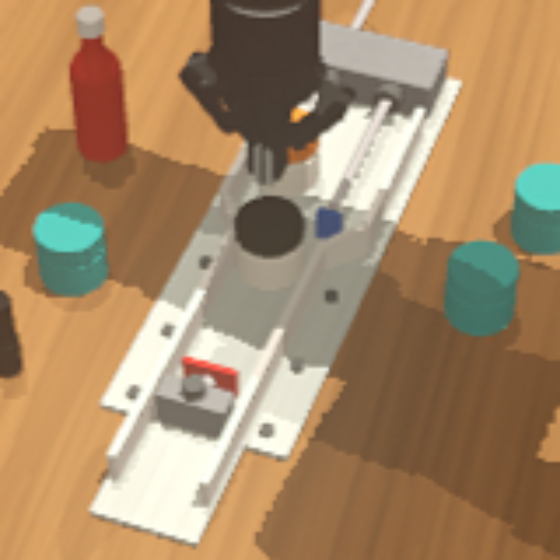

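View pics/top4.png

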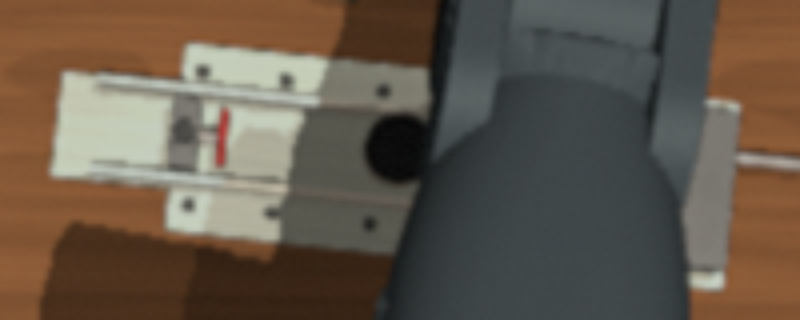

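The black jar is in the mouth, at about x = 41 mm, with its feed pad fully forward. The orange jar is held back at about -48 mm. I'll release it by opening the jaws in stages, so it passes between the fingers without any upward drag.

>>> {"name": "jog_arm", "arguments": {"commands": [[[0, 0, 0, 0, 0, 0], [0, 0, 0, 0, 0, 0], [0, 0, 0, 0, 0, 0], [0, 0, 0, 0, 0, 0]]], "gripper": 0.03}}

```text
time: 5.23
tcp_pos: [0.617, -0.1017, 0.0578]
eef_rot: [1.275, 1.168, -1.273]
force: [-0.0, 8.4, 1.8]
opening: 0.03
```

>>> {"name": "jog_arm", "arguments": {"commands": [[[0, 0, 0, 0, 0, 0], [0, 0, 0, 0, 0, 0], [0, 0, 0, 0, 0, 0], [0, 0, 0, 0, 0, 0]]], "gripper": 0.045}}

```text
time: 5.57
tcp_pos: [0.6166, -0.1017, 0.0576]
eef_rot: [1.274, 1.169, -1.273]
force: [-1.0, 8.5, 0.6]
opening: 0.0451
```

>>> {"name": "jog_arm", "arguments": {"commands": [[[0, 0, 0, 0, 0, 0], [0, 0, 0, 0, 0, 0], [0, 0, 0, 0, 0, 0], [0, 0, 0, 0, 0, 0], [0, 0, 0, 0, 0, 0], [0, 0, 0, 0, 0, 0]]], "gripper": 0.075}}

```text
time: 6.07
tcp_pos: [0.6159, -0.1017, 0.0574]
eef_rot: [1.274, 1.169, -1.274]
force: [-5.9, 7.4, 1.8]
opening: 0.0751
```

```bash
python3 - <<'E'
from h import *
q=telemetry.sense();print(f(q['tcp_pos']),q['force'], q['opening'],q['time'])
s=vision.snapshot("side");im=s["img"][145:305,230:390];cv2.imwrite("pics/side5.png",cv2.resize(im,None,fx=3.5,fy=3.5))
s=vision.snapshot("wrist");cv2.imwrite("pics/wrist5.png",s["img"])
E
```

```text
[-0.01309762 -0.0249546   0.05738157] [-5.90705754  7.39362567  1.81569489] 0.0751414607493328 6.0667
```

View pics/side5.png

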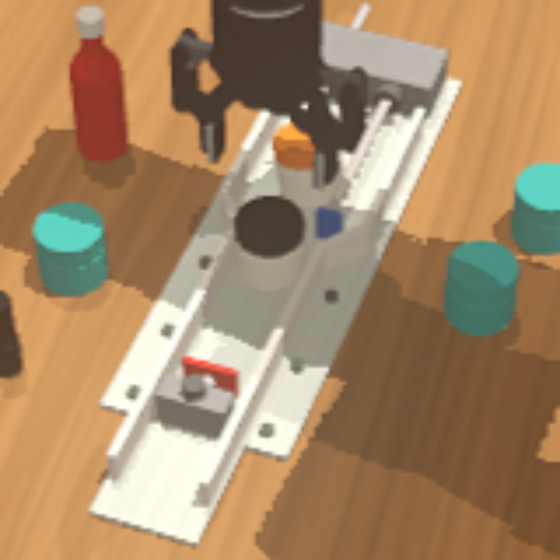

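View pics/wrist5.png

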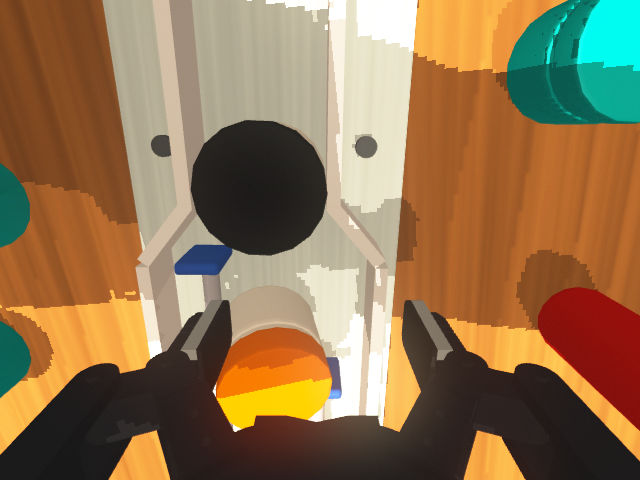

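Opening didn't free the orange jar. It drifted towards +y and its front-left now leans on the left finger. The picture shows lid centre at about (275,375), with the left finger at (205,330). I'll shift the tool towards -y so the left finger recentres the jar in its channel, and lower it slightly first to keep the push low.

>>> {"name": "jog_arm", "arguments": {"commands": [[[0.003, 0, 0, 0, 0, 0], [0.006, 0.001, 0, 0, 0, 0], [0.006, 0.003, 0, 0, 0, 0], [0.006, 0.005, 0, 0, 0, 0], [0.006, 0.006, 0, 0, 0, 0]]]}}

```text
time: 6.58
tcp_pos: [0.6221, -0.1021, 0.0513]
eef_rot: [1.274, 1.17, -1.274]
force: [-4.3, 8.1, 1.0]
opening: 0.0748
```

```bash
python3 - <<'E'
from h import *
q=telemetry.sense();print(f(q['tcp_pos']),q['force'], q['opening'],q['time'])
s=vision.snapshot("side");im=s["img"][145:305,230:390];cv2.imwrite("pics/side6.png",cv2.resize(im,None,fx=3.5,fy=3.5))
s=vision.snapshot("wrist");cv2.imwrite("pics/wrist6.png",s["img"])
E
```

```text
[-0.01289609 -0.03114412  0.05134018] [-4.29942302  8.0998352   1.03945737] 0.07483378112652168 6.5833
```

View pics/wrist6.png

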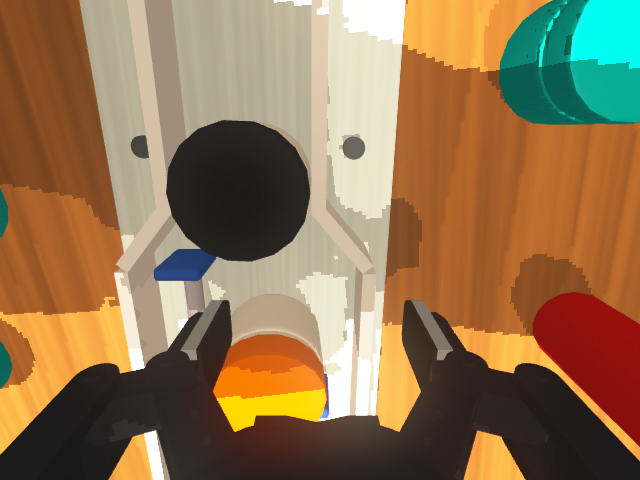

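View pics/side6.png

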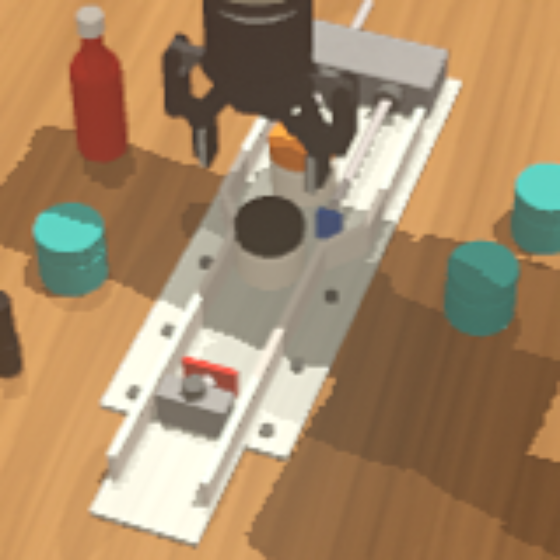

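>>> {"name": "jog_arm", "arguments": {"commands": [[[0, 0.002, 0, 0, 0, 0], [0, 0.004, 0, 0, 0, 0], [0, 0.006, 0, 0, 0, 0], [0, 0.008, 0, 0, 0, 0], [0, 0.008, 0, 0, 0, 0]]]}}

```text
time: 7.1
tcp_pos: [0.6288, -0.1042, 0.0511]
eef_rot: [1.271, 1.169, -1.278]
force: [-13.9, -1.9, 5.3]
opening: 0.0753
```

```bash
python3 - <<'E'
from h import *
q=telemetry.sense();print(f(q['tcp_pos']),q['force'], q['opening'],q['time'])
s=vision.snapshot("wrist");cv2.imwrite("pics/wrist7.png",s["img"])
E
```

```text
[-0.01441346 -0.03796952  0.05113079] [-13.93407489  -1.8960506    5.28449816] 0.07528259085757803 7.1
```

View pics/wrist7.png

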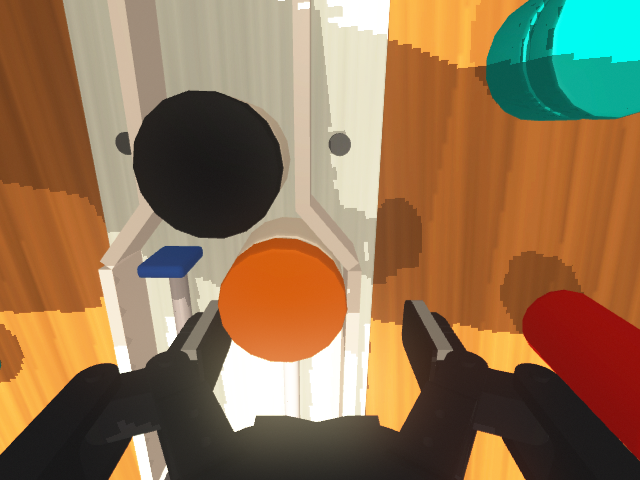

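The orange jar popped past and is now pinched lightly between the left finger and the wall, with 14 N on the tool. I'm backing off towards +y.

>>> {"name": "jog_arm", "arguments": {"commands": [[[0, -0.004, 0, 0, 0, 0], [0, -0.008, 0, 0, 0, 0], [0, -0.012, 0, 0, 0, 0], [0, -0.012, 0, 0, 0, 0], [0, -0.012, 0, 0, 0, 0], [0, -0.012, 0, 0, 0, 0]]]}}

```text
time: 7.65
tcp_pos: [0.6194, -0.1028, 0.052]
eef_rot: [1.274, 1.166, -1.273]
force: [0.1, -0.0, -0.2]
opening: 0.0749
```

```bash
python3 - <<'E'
from h import *
q=telemetry.sense();print(f(q['tcp_pos']),q['force'], q['opening'],q['time'])
s=vision.snapshot("wrist");cv2.imwrite("pics/wrist8.png",s["img"])
E
```

```text
[-0.01387053 -0.0284426   0.05204304] [ 0.05396513 -0.03494888 -0.21041053] 0.07492520106671144 7.65
```

View pics/wrist8.png

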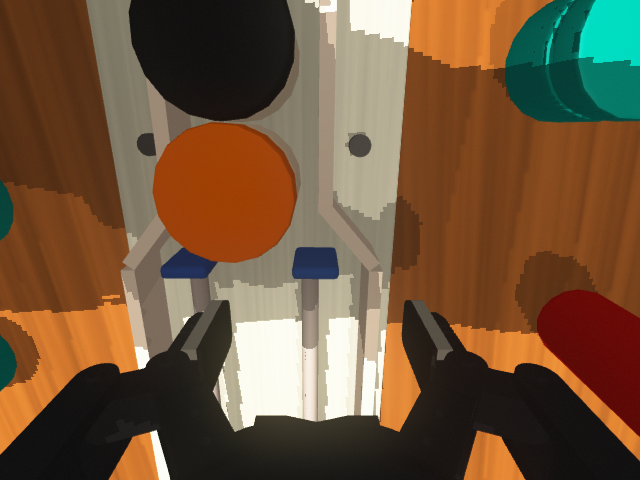

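Both jars are in the lane, upright, with no force on the tool. I'll lift, close the jaws and move in behind the orange jar on the centre line.

```bash
python3 - <<'E'
from h import *
s=vision.snapshot("wrist")
for u,v in((225,192),(212,40)): print(f(ray(s,u,v,.054)))
print(f(ray(s,225,262,.054)))
print(shift(-.012,0,.11),shift(-.012,0,.044))
E
```

```text
[0.04350877 0.00307805 0.054     ]
[0.08949948 0.00339037 0.054     ]
[0.01778397 0.00508602 0.054     ]
(array([-0.0581, -0.0284, -0.002 ]), np.float64(-5.04)) (array([ 0.0079, -0.0284, -0.002 ]), np.float64(-5.04))
```

>>> {"name": "jog_arm", "arguments": {"commands": [[[-0.02, 0, 0, 0, 0, 0], [-0.045, 0, 0, 0, 0, 0], [-0.058, 0, 0, 0, 0, 0]]]}}

```text
time: 8.0
tcp_pos: [0.6198, -0.1029, 0.1121]
eef_rot: [1.274, 1.165, -1.272]
force: [0.6, -0.2, 1.0]
opening: 0.0752
```

>>> {"name": "jog_arm", "arguments": {"commands": [[[0, -0.014, 0, 0, 0, 0], [0, -0.028, 0, 0, 0, 0], [0, -0.028, 0, 0, 0, 0], [0, -0.028, 0, 0, 0, 0], [0, -0.028, 0, 0, 0, 0], [0, -0.028, 0, 0, 0, 0], [0, -0.028, 0, 0, 0, 0]]], "gripper": 0}}

```text
time: 8.58
tcp_pos: [0.5916, -0.1003, 0.1096]
eef_rot: [1.274, 1.166, -1.274]
force: [0.8, 0.2, 0.1]
opening: -0.0
```

```bash
python3 - <<'E'
from h import *
q=telemetry.sense();print(f(q['tcp_pos']),q['force'], q['opening'],q['time'],shift(-.010,0,.046))
s=vision.snapshot("wrist");cv2.imwrite("pics/wrist9.png",s["img"])
for st,p in blobs(s,'blue',(0,0,640,480),30): print(st, [f(ray(s,st[0],st[1]+st[3]/2,z)).round(3) for z in(.03,.045)],[f(ray(s,st[0]+st[2],st[1]+st[3]/2,z)).round(3) for z in(.03,.045)])
E
```

```text
[-0.01394701 -0.00054479  0.10960968] [0.82711905 0.22550289 0.07747165] -9.503296824176526e-06 8.5833 (array([ 0.0636, -0.0005, -0.0039]), np.float64(-5.04))
[251, 218, 33, 19, 479] [array([0.007, 0.039, 0.03 ]), array([0.011, 0.036, 0.045])] [array([0.007, 0.019, 0.03 ]), array([0.011, 0.017, 0.045])]
[348, 228, 32, 9, 243] [array([ 0.004, -0.019,  0.03 ]), array([ 0.009, -0.018,  0.045])] [array([ 0.004, -0.039,  0.03 ]), array([ 0.009, -0.036,  0.045])]
```

View pics/wrist9.png

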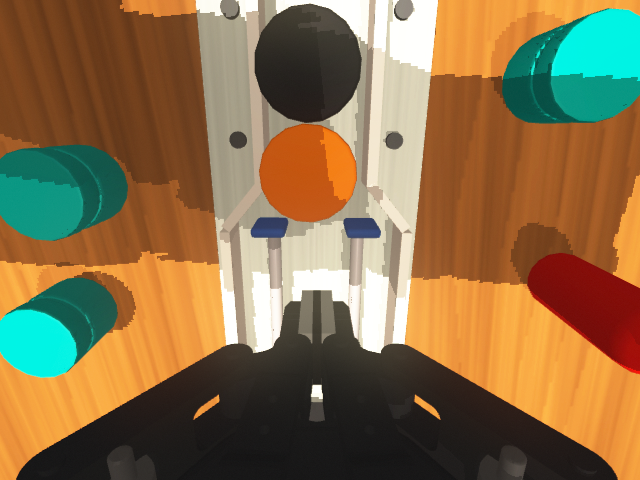

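The pads are at y = ±18 to ±38 mm and the fingers sit centred in the gap between them. Going down.

>>> {"name": "jog_arm", "arguments": {"commands": [[[0.02, 0, 0, 0, 0, 0], [0.042, 0, 0, 0, 0, 0], [0.058, 0, 0, 0, 0, 0], [0.064, 0, 0, 0, 0, 0], [0.064, 0, 0, 0, 0, 0], [0.064, 0, 0, 0, 0, 0]]]}}

```text
time: 9.13
tcp_pos: [0.5914, -0.1003, 0.0462]
eef_rot: [1.274, 1.166, -1.274]
force: [0.3, -0.3, 0.2]
opening: -0.0002
```

>>> {"name": "jog_arm", "arguments": {"commands": [[[0, 0, -0.003, 0, 0, 0], [0, 0, -0.007, 0, 0, 0], [0, 0, -0.012, 0, 0, 0], [0, 0, -0.017, 0, 0, 0], [0, 0, -0.022, 0, 0, 0], [0, 0, -0.027, 0, 0, 0], [0, 0, -0.032, 0, 0, 0], [0, 0, -0.037, 0, 0, 0], [0, 0, -0.042, 0, 0, 0], [0, 0, -0.046, 0, 0, 0], [0, 0, -0.049, 0, 0, 0], [0, 0, -0.05, 0, 0, 0]]]}}

```text
time: 10.13
tcp_pos: [0.5956, -0.05, 0.0458]
eef_rot: [1.274, 1.167, -1.273]
force: [0.5, -0.6, 0.3]
opening: -0.0002
```

```bash
python3 - <<'E'
from h import *
q=telemetry.sense();print(f(q['tcp_pos']),q['force'], q['time'],shift(.08,0,.046))
s=vision.snapshot("wrist");cv2.imwrite("pics/wrist10.png",s["img"])
s=vision.snapshot("side");im=s["img"][145:305,230:390];cv2.imwrite("pics/side10.png",cv2.resize(im,None,fx=3.5,fy=3.5))
E
```

```text
[3.65453561e-02 9.58730026e-05 4.57816326e-02] [ 0.50646869 -0.62639121  0.26783519] 10.1333 (array([-0.0002,  0.0003, -0.0435]), np.float64(-5.02))
```

View pics/wrist10.png

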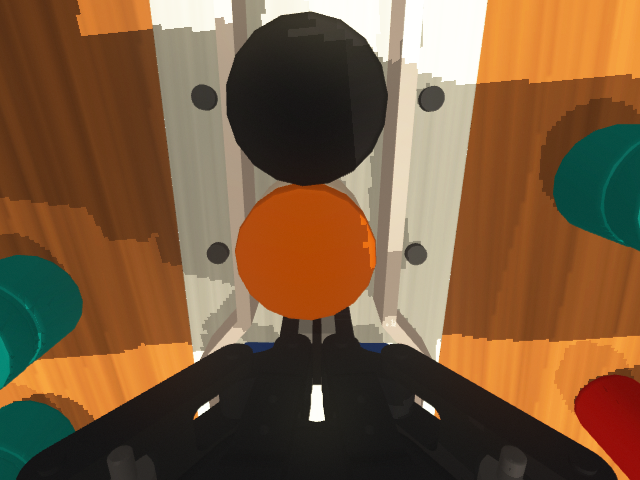

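View pics/side10.png

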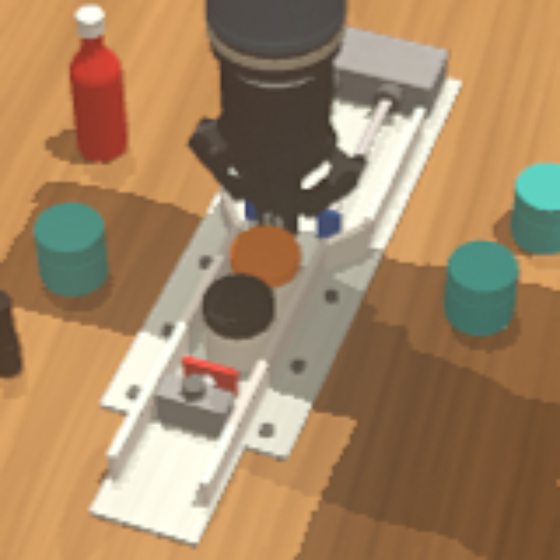

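The train is moving along the centre line with about 1 N. I estimate the black jar's front at x ≈ 147 mm and the stop face at ≈ 164 mm, so I'll close in slowly.

>>> {"name": "jog_arm", "arguments": {"commands": [[[0, 0, -0.003, 0, 0, 0], [0, 0, -0.006, 0, 0, 0], [0, 0, -0.009, 0, 0, 0], [0, 0, -0.011, 0, 0, 0], [0, 0, -0.013, 0, 0, 0], [0, 0, -0.014, 0, 0, 0], [0, 0, -0.014, 0, 0, 0]]]}}

```text
time: 10.82
tcp_pos: [0.5968, -0.0362, 0.0458]
eef_rot: [1.274, 1.167, -1.274]
force: [0.7, -0.7, 0.4]
opening: -0.0002
```

>>> {"name": "jog_arm", "arguments": {"commands": [[[0, 0, -0.001, 0, 0, 0], [0, 0, -0.002, 0, 0, 0], [0, 0, -0.002, 0, 0, 0]]]}}

```text
time: 11.07
tcp_pos: [0.597, -0.0345, 0.0458]
eef_rot: [1.274, 1.166, -1.274]
force: [0.2, -0.2, -0.5]
opening: 0.0001
```

>>> {"name": "jog_arm", "arguments": {"commands": [[[0, 0, -0.001, 0, 0, 0], [0, 0, -0.002, 0, 0, 0], [0, 0, -0.002, 0, 0, 0]]]}}

```text
time: 11.32
tcp_pos: [0.5971, -0.0325, 0.0458]
eef_rot: [1.274, 1.166, -1.274]
force: [0.1, -0.4, 0.4]
opening: 0.0002
```

```bash
python3 - <<'E'
from h import *
q=telemetry.sense();print(f(q['tcp_pos']),q['force'], q['time'])
s=vision.snapshot("side");im=s["img"][145:305,230:390];cv2.imwrite("pics/side11.png",cv2.resize(im,None,fx=3.5,fy=3.5))
E
```

```text
[0.05414941 0.00013278 0.0458476 ] [ 0.0683182  -0.42471011  0.42399916] 11.3167
```

View pics/side11.png

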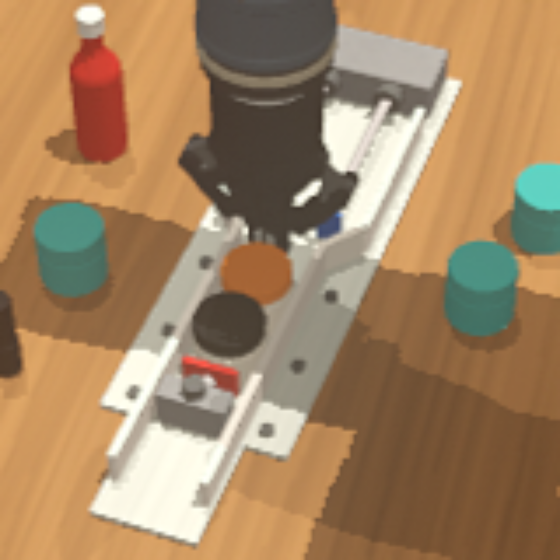

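>>> {"name": "jog_arm", "arguments": {"commands": [[[0, 0, -0.001, 0, 0, 0], [0, 0, -0.002, 0, 0, 0], [0, 0, -0.002, 0, 0, 0]]]}}

```text
time: 11.62
tcp_pos: [0.5973, -0.0306, 0.0458]
eef_rot: [1.274, 1.166, -1.274]
force: [-0.3, -3.5, 0.7]
opening: -0.0001
```

>>> {"name": "jog_arm", "arguments": {"commands": [[[0, 0, -0.001, 0, 0, 0], [0, 0, -0.002, 0, 0, 0], [0, 0, -0.002, 0, 0, 0]]]}}

```text
time: 11.87
tcp_pos: [0.5975, -0.0286, 0.0458]
eef_rot: [1.274, 1.166, -1.274]
force: [-0.4, -3.5, 0.9]
opening: -0.0001
```

>>> {"name": "jog_arm", "arguments": {"commands": [[[0, 0, -0.001, 0, 0, 0], [0, 0, -0.002, 0, 0, 0], [0, 0, -0.002, 0, 0, 0]]]}}

```text
time: 12.12
tcp_pos: [0.5976, -0.0267, 0.0458]
eef_rot: [1.273, 1.166, -1.274]
force: [0.4, -4.4, -0.4]
opening: -0.0002
```

```bash
python3 - <<'E'
from h import *
F=[]
for i in range(4):
    s=vision.snapshot("side"); q=telemetry.sense(); F.append(q['force'][:2]@EX)
print(np.round(F,2),f(q['tcp_pos']))
im=s["img"][205:275,260:330];cv2.imwrite("pics/side12.png",cv2.resize(im,None,fx=8,fy=8))
s=vision.snapshot("wrist");cv2.imwrite("pics/wrist12.png",s["img"])
E
```

```text
[-5.25 -4.71 -4.87 -4.9 ] [0.05991134 0.00012944 0.04583049]
```

View pics/side12.png

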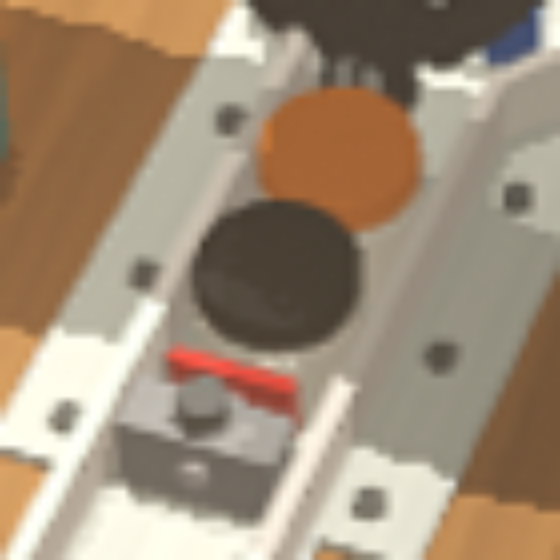

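View pics/wrist12.png

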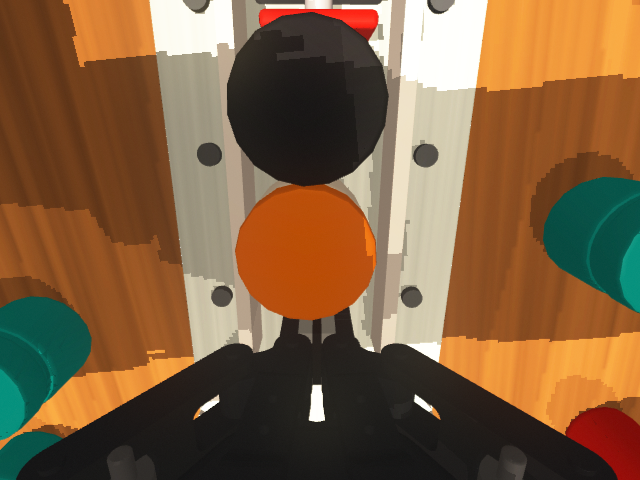

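The force is 4.9 N and travel since contact is about 4–5.5 mm, so the stop is in roughly 4–5 mm. I'll add 0.5 mm, hold, then back off slowly.

>>> {"name": "jog_arm", "arguments": {"commands": [[[0, 0, -0.0005, 0, 0, 0], [0, 0, -0.0005, 0, 0, 0], [0, 0, -0.0005, 0, 0, 0], [0, 0, -0.0005, 0, 0, 0], [0, 0, -0.0005, 0, 0, 0]]]}}

```text
time: 12.78
tcp_pos: [0.5977, -0.0263, 0.0458]
eef_rot: [1.273, 1.166, -1.274]
force: [-0.4, -6.7, 0.2]
opening: -0.0002
```

>>> {"name": "jog_arm", "arguments": {"commands": [[[0, 0, 0.0005, 0, 0, 0], [0, 0, 0.001, 0, 0, 0], [0, 0, 0.0015, 0, 0, 0], [0, 0, 0.002, 0, 0, 0], [0, 0, 0.003, 0, 0, 0], [0, 0, 0.004, 0, 0, 0], [0, 0, 0.005, 0, 0, 0], [0, 0, 0.007, 0, 0, 0], [0, 0, 0.01, 0, 0, 0], [0, 0, 0.013, 0, 0, 0], [0, 0, 0.016, 0, 0, 0], [0, 0, 0.016, 0, 0, 0]]]}}

```text
time: 13.78
tcp_pos: [0.5962, -0.0427, 0.0458]
eef_rot: [1.274, 1.166, -1.274]
force: [0.4, -0.6, -0.1]
opening: 0.0002
```

```bash
python3 - <<'E'
from h import *
q=telemetry.sense(); print(q['force'],f(q['tcp_pos']),q['time'])
s=vision.snapshot("wrist");cv2.imwrite("pics/wrist13.png",s["img"])
s=vision.snapshot("side");im=s["img"][205:275,260:330];cv2.imwrite("pics/side13.png",cv2.resize(im,None,fx=8,fy=8))
E
```

```text
[ 0.35804336 -0.61392659 -0.08175259] [0.04386758 0.00011493 0.04580033] 13.7833
```

View pics/wrist13.png

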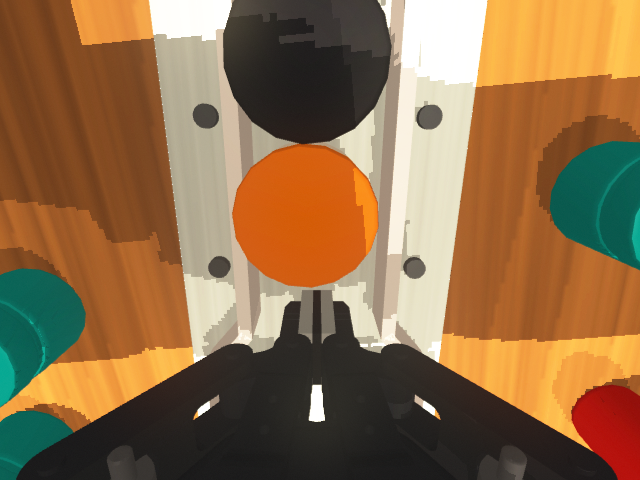

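View pics/side13.png

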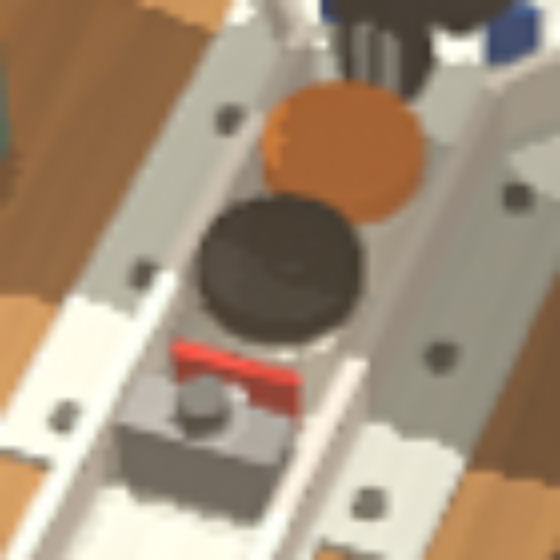

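>>> {"name": "jog_arm", "arguments": {"commands": [[[0, 0, 0.005, 0, 0, 0], [-0.02, 0, 0.005, 0, 0, 0], [-0.05, 0, 0.005, 0, 0, 0], [-0.08, 0, 0.005, 0, 0, 0], [-0.11, 0, 0.005, 0, 0, 0], [-0.14, 0, 0.005, 0, 0, 0], [-0.14, 0, 0.005, 0, 0, 0], [-0.14, 0, 0.005, 0, 0, 0]]]}}

```text
time: 14.55
tcp_pos: [0.5968, -0.0473, 0.1875]
eef_rot: [1.275, 1.164, -1.271]
force: [-0.5, -0.1, -0.2]
opening: 0.0001
```

```bash
python3 - <<'E'
from h import *
q=telemetry.sense(); print(q['force'],f(q['tcp_pos']),q['time'])
s=vision.snapshot("wrist");cv2.imwrite("pics/wrist14.png",s["img"])
for c,z in(('orange',.054),('black',.054),('red',.031)):
    for st,p in blobs(s,c,(200,0,430,280),200):
        print(c,st,f(ray(s,st[0]+st[2]/2,st[1]+st[3]/2,z)).round(4), 'back',f(ray(s,p[0],st[1]+st[3],z)).round(4),'front',f(ray(s,p[0],st[1],z)).round(4))
s=vision.snapshot("side");im=s["img"][205:275,260:330];cv2.imwrite("pics/side14.png",cv2.resize(im,None,fx=8,fy=8))
E
```

```text
[-0.54906776 -0.0636252  -0.16310709] [ 0.03936061 -0.00091697  0.18745878] 14.55
orange [200, 0, 65, 74, 2376] [0.1724 0.0532 0.054 ] back [0.1506 0.0644 0.054 ] front [0.1928 0.0608 0.054 ]
orange [373, 0, 57, 95, 2852] [ 0.1669 -0.0562  0.054 ] back [ 0.1383 -0.0661  0.054 ] front [ 0.1934 -0.0611  0.054 ]
orange [276, 128, 67, 70, 3631] [0.0929 0.0038 0.054 ] back [0.0676 0.004  0.054 ] front [0.1168 0.0038 0.054 ]
orange [386, 238, 44, 42, 1756] [ 0.0194 -0.0732  0.054 ] back [ 0.0014 -0.0748  0.054 ] front [ 0.0367 -0.0717  0.054 ]
orange [200, 250, 44, 30, 1208] [0.014  0.0727 0.054 ] back [0.0011 0.0744 0.054 ] front [0.0266 0.0723 0.054 ]
black [274, 48, 73, 80, 3304] [0.1424 0.003  0.054 ] back [0.1168 0.0046 0.054 ] front [0.1663 0.0045 0.054 ]
red [288, 44, 56, 15, 459] [ 0.1684 -0.0007  0.031 ] back [ 0.1637 -0.0028  0.031 ] front [ 0.1732 -0.0027  0.031 ]
```

View pics/wrist14.png

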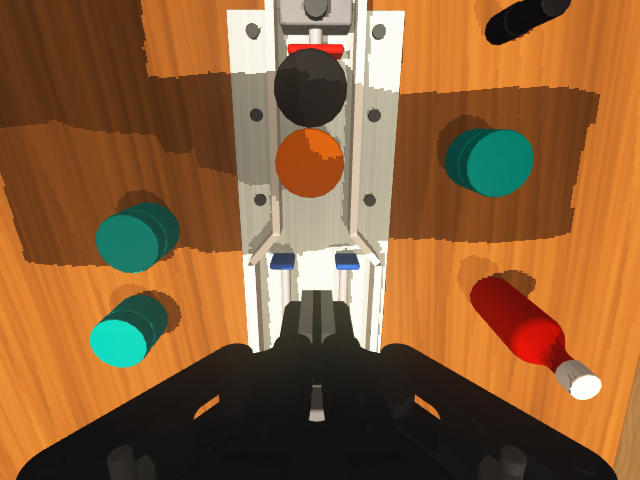

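View pics/side14.png

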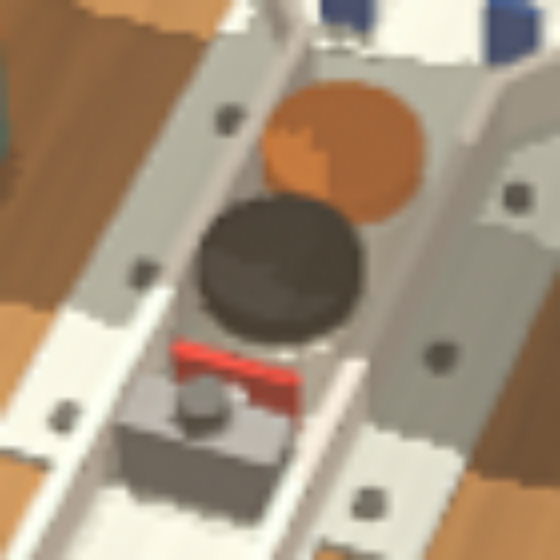

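```bash
python3 - <<'E'
from h import *
a=cv2.imread("pics/side0.png"); b=vision.snapshot("side")
w0=cv2.imread("pics/wrist1.png")
for im in(a,b["img"]):
    s=dict(b);s["img"]=im
    for st,p in blobs(s,'red',(275,235,310,265),8): print(st,p.round(2),f(ray(b,*p,.031)).round(4))
    x=im[235:265,278:305].astype(int); m=np.clip(x[...,2]-x[...,1]-40,0,None); yy,xx=np.indices(m.shape); c=((xx*m).sum()/m.sum()+278,(yy*m).sum()/m.sum()+235); print(np.round(c,2),f(ray(b,*c,.03)).round(4))
E
```

```text
[282, 247, 15, 6, 28] [289.14 249.25] [ 0.1674 -0.0021  0.031 ]
[289.75 249.9 ] [ 0.168  -0.0004  0.03  ]
[282, 248, 15, 9, 54] [289.72 251.33] [0.1729 0.0015 0.031 ]
[289.14 250.65] [ 0.1706 -0.0009  0.03  ]
```

```bash
python3 -c "
from plant import ticket,telemetry
print(ticket.sign_off(),telemetry.sense()['time'])"
```

```text
the job is handed in; nothing more can be done
the job is handed in; nothing more can be done
```

I handed the job in at about 15 s of the 53 s allowed; sign-off gave no verdict. I held the orange jar back about 48 mm with the closed fingers while the black jar fed into the mouth, then let it follow. I then pushed both jars down the lane together, from behind the orange one, until the black jar pressed the stop.

**Last checks:**
- **Position:** by camera, the black jar stands at x ≈ 142 mm and the orange at x ≈ 93 mm. Both are upright and about 3–4 mm off the lane's centre line. The arm is clear, with no force on the tool.
- **Stop:** I judged it from force and travel to have given about 5–6 mm (6.7 N at the most), well short of its hard end. It now looks pressed in by roughly 1.5–3 mm. That reading is rough because the pad is only a few pixels in the image, and different measures gave 1.3 to 5.5 mm.

**What went wrong:** the first release, opening the jaws, did not free the orange jar. It leaned on the left finger, so I shifted the tool sideways to recentre it. It then slipped past and was briefly pinched against the wall, with about 14–15 N on the tool when I read it. Force was only read at the end of each move, so I can't rule out a short peak above that. The other objects seen in the later pictures stayed where they were; I did not measure them.

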